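# Mount the vial carousel on its keyed drive

## Task

Slide the yellow guard of the drive unit fully open, against its red stop. Then take the white vial carousel by its black knob out of the blue stand, put its shaft into the hub and turn it until the key drops into the keyway, and push it fully home against the ejector spring, so that its collar sits flush on the hub. Finish still holding the knob and pressing the carousel home (the spring lifts it if you let go); leave the guard open and do not knock the other things on the bench about.

Things in the scene. Friction and masses are not known exactly. Their poses are not given: they have to be found in the camera images.
- drive_unit: Grey and white drive unit, fixed: base plate 184 x 172 x 12 mm (x -66 to +118, y -56 to +116 in its frame), white case 62 mm high on its rear (x +54 to +116). Origin on the vertical axis of the hub at table height; +x points to the rear case, +y is the way the guard opens. Two guard rails along y at x = +-46 mm, top at 67 mm.
- hub_face (a point): Centre of the top face of the hub, 56 mm above the table (axes as the drive unit's). Aluminium pulley, 58 mm across, upright bore 24 mm, keyway 9 mm wide out to radius 17 mm. The keyway points to the unit's +x, give or take up to 0.35 rad (not reported: feel for it by turning, or see the red line on the face). A brake of 0.5 N m holds the hub.
- ejector_top (a point): Centre of the top of the brass spring ejector in the bore, 24 mm below the hub face until pressed. The shaft pushes it down: 4 N at first, 8 N when the carousel is home. The guard covers the bore until it is open.
- guard (a joint): Slide of the yellow guard plate (86 x 64 x 5 mm, top at 65.5 mm height) along the drive unit's +y: 0 shut over the hub, 0.072 m fully open against the stop. Friction 2.5 N; it stays where it is left.
- guard_grip (a point): In the black grip fin on the guard, 12 mm below its top, at 87.5 mm height (22 mm above the guard plate). The fin measures 30 mm along the unit's x, 14 mm along y, and stands 34 mm high; it moves with the guard (12 mm to +y of the hub axis when the guard is shut).
- carousel: Loose vial carousel, 0.22 kg, upright in the stand. Origin on its axis at the underside of its 40 mm collar (0 to 16 mm up), which lies on the hub face when home; +z up. Above the collar a white disc, 72 mm across, from 16 to 24 mm, then the knob. A red line on the disc, only on the +x side, shows where the key is.
- shaft_foot (a point): Foot of the carousel's steel shaft, 34 mm below the carousel's origin. Shaft 20 mm in diameter, 3 mm of chamfer at the foot. On its +x side a brass key, 6 mm wide, reaching out to radius 14 mm, begins 9 mm above the foot: unless it meets the keyway it stops on the hub face with the shaft 9 mm in.
- knob (a point): In the carousel's black knob, 52 mm above the carousel's origin, 28 mm above the white disc and 15 mm below the knob's top; axes as the carousel's. The knob is an upright bar 22 mm along the carousel's x, 44 mm along its y, 43 mm high.
- stand: Blue storage stand, fixed: tube of 53 mm outer and 33 mm inner diameter, 42 mm high, on a foot 74 x 74 x 6 mm. Origin under its centre. The carousel's collar rests on its rim with the shaft hanging inside.
- timer: White bench timer, 66 x 66 x 19 mm, loose bystander.
- marker: Red and white marker pen, 135 mm long, 17 mm thick, loose bystander lying on the table.
- spanner: Small steel spanner, 142 x 22 x 4 mm, loose bystander.
- wash_bottle: White plastic bottle with red cap, 52 mm diameter, 120 mm high, loose bystander.
- tape_roll: Roll of tape lying flat, 105 mm diameter, 25 mm high, loose bystander.
There are look-alikes about, which are no part of the job. What is shaped like the carousel but green is not meant.

How it is judged:
By the outcome, as a careful person would: the job done as asked, in the order asked, and still so for the second after the job is handed in, while the arm keeps its last pose, push and grip.
It also fails if it takes over 58 s, if anything falls off the work surface, if the arm or the gripper's body presses on something with over 40 N, if the wrist force passes 120 N, or if a joint passes its speed limit or range.

## Robot

A 6-joint arm with a two-finger parallel gripper is mounted at the origin on a cart in front of the work surface, level with it; the furniture and walls round the work are solid. World frame = base frame: x ahead of the robot, y to its left, z up, the work surface at z = 0. Lengths are in m, angles in rad, forces in N, time in s.
With the tool pointing down it reaches from about 0.325 to 0.925 m from the base axis. Payload 3.1 kg.
Tool frame: the origin (TCP) lies between the finger pads; the fingertips stand 17 mm ahead of it and the grasp point (between the pads) lies 2 mm behind it; z points along the fingers, y is the line along which they close (so a half turn about z gives the same grasp; the last joint's range is limited). The gripper opens to 85 mm and grips with 20 to 120 N. Pads are 22 mm wide; open, the fingers measure 114 mm over their backs; the gripper's body (76 mm by 85 mm) begins 54 mm behind the grasp point. The pads swing forward as they close: fully open they stand 13 mm farther back than shut.
Start: joints at [-1.429, 0.217, 1.613, -0, 1.311, -0.112], TCP at [0.157, -0.605, 0.248] pointing down, gripper open.
Joint ranges: [-2.75, 2.75], [-0.78, 2.1], [0.31, 2.55], [-1.13, 4.27], [0.13, 2.63], [-2.58, 2.58]. Speed limits (rad/s): [2.79, 2.79, 3.14, 3.14, 3.14, 3.14].

## Interface

Orientations are given as [roll, pitch, yaw] about the fixed x, y, z axes, in that order (R = Rz(yaw) Ry(pitch) Rx(roll)).
In Python, from rig import telemetry, cams, ticket gives the robot as it stands. The module is installed in compiled form; this text tells all that it offers.
- The arm moves only by the tool jog_arm, never from a script. Its arguments are lists of equal length, an entry for each row: "linear": the shift along the tool's x, y, z normalised to -1 to 1, where 1 is 1 m, a list of three; "spin": the turn about the tool's z normalised to -1 to 1, where 1 is pi/2 rad. In form: {"linear": [[x, y, z], ...], "spin": [spin, ...]}. A call has 1 to 10 rows; each row is the pose to reach, as a shift and turn from the pose commanded when the call began, along the tool's axes at that moment; what a row does not reach only later rows make up. A row lasts 1/8 s, in which the tool goes at most 62.5 mm and 10.7 degrees, less where a joint would pass 70% of its speed; a pose out of reach is approached as far as the arm can. A call with a number of a shift or a turn outside -1 to 1 is refused whole. A call with a gripper value outside its range is refused whole. "claw" is the gripper's target within -1 to 1 (shut at 1, half-way at 0, fully open at -1), set as the call begins (left out, the last holds). The fingers move at their own pace and stop on an object; the grip force is fixed at half the most. Time passes only in rows, so rows that repeat a pose let the fingers close. It gives the time, the measured TCP pose, the force, the opening and the grip force at its end, in the units of the state.
- telemetry.state(): the state, without advancing time (a new reading comes with each control period).
- cams.read_camera(name): name is "side" or "top"; returns a dict with "image" (420x560x3 uint8, blue, green, red), "fovy" (degrees; the focal length in pixels is half the picture's height over the tangent of half this angle, whatever the lens; pixels are square), "cx", "cy" (the principal point, pixels), "dist_coeffs" ([k1, k2, p1, p2, k3] as OpenCV has them; the pictures are not rectified), "xyz" and "attitude" of the camera in the world. Camera axes: x right, y down, z forward; pixel columns grow to the right and rows downward; lengths in m; the calibration is good to about 2 mm. A picture is of the moment at which its call begins. There is no depth.
- ticket.sign_off(): hands the job in; it is judged then, once.
The state is a dict: "clock": time; "joint_pos": joint angles; "dq": joint speeds; "tau": joint torques, N m; "position": TCP position; "tool_rot": TCP orientation; "ft_force": force on the tool from outside, world axes, zero at the start; "torque": the same for the moment, N m; "grip_width": opening from 0.0 (shut) to 1.0 (fully open); "gripper_force": force on a finger pad.
Only numpy, scipy, OpenCV 4.12 (cv2) and the standard library are available. Lean on these libraries where they do the work, as an engineer would, in place of code of your own. Each camera call takes 0.05 s, during which the arm holds its last target. There are 200 camera calls.

## Working session

There is one attempt and no reset: what is moved stays moved. The work goes in short steps, Python scripts to look and compute and a tool call to move; the robot and the scene stay as the last step left them, time stands still between calls to the robot, and variables do not carry over. Pictures are saved under pics/ and viewed, at most 10 in all, crops included, and the job is handed in when it is done.

Besides the shell and the picture viewer there is one more tool, called by a JSON object that holds its "op" and its "data", one argument or row to a line. jog_arm: Moves the arm, as the interface text tells. Scaled input: -1 to 1 covers 1 m each way for a shift and pi/2 rad each way for a turn. Its arguments: {"type":"object","properties":{"linear":{"type":"array"},"spin":{"type":"array"},"claw":{"type":"number"}},"required":["linear","spin"]}

```bash
mkdir -p pics
cat > h.py <<'E'
import numpy as np, cv2
from scipy.spatial.transform import Rotation as R
from rig import telemetry, cams, ticket
def cam(n):
    c=cams.read_camera(n); f=210/np.tan(np.radians(c["fovy"])/2)
    c["K"]=np.array([[f,0,c["cx"]],[0,f,c["cy"]],[0,0,1]]); c["d"]=np.array(c["dist_coeffs"],float)
    c["R"]=R.from_euler("xyz",c["attitude"]).as_matrix(); c["t"]=np.array(c["xyz"]); return c
def ray(c,uv):
    p=cv2.undistortPoints(np.array(uv,float).reshape(-1,1,2),c["K"],c["d"]).reshape(-1,2)
    return np.c_[p,np.ones(len(p))]@c["R"].T
def plane(c,uv,z):
    r=ray(c,uv); return c["t"]+r*((z-c["t"][2])/r[:,2])[:,None]
def tri(c1,u1,c2,u2):
    a=ray(c1,[u1])[0];b=ray(c2,[u2])[0]
    s=np.linalg.lstsq(np.c_[a,-b],c2["t"]-c1["t"],rcond=None)[0]
    p=c1["t"]+s[0]*a;q=c2["t"]+s[1]*b; return (p+q)/2,np.linalg.norm(p-q)
def proj(c,P):
    rv=cv2.Rodrigues(c["R"].T)[0]; return cv2.projectPoints(np.array(P,float).reshape(-1,1,3),rv,-c["R"].T@c["t"],c["K"],c["d"])[0].reshape(-1,2)
E
python3 - <<'E'
from h import *
for n in("side","top"):
    c=cam(n); cv2.imwrite(f"pics/{n}0.png",c["image"]); print(n,c["t"],c["attitude"],c["fovy"],c["d"])
print(telemetry.state())
E
```

```text
side [ 0.16737952 -1.07431936  1.03096565] [-2.27043891 -0.0104942  -0.32020505] 45.856216167474585 [-0.12692743  0.          0.          0.          0.        ]
top [ 0.2486229  -0.00865693  1.32117635] [-2.93840277e+00  1.28129831e-03 -1.54946556e+00] 52.98992142534511 [-0.04422178  0.          0.          0.          0.        ]
{'clock': 0.1, 'joint_pos': array([-1.42919910e+00,  2.17704030e-01,  1.61479556e+00,  2.53179325e-05,
        1.31128114e+00, -1.12170039e-01]), 'dq': array([-0.0008186 , -0.00237732, -0.00440729,  0.00106935, -0.00046545,
       -0.00020758]), 'tau': array([-1.27291860e-03, -3.98074865e+01, -3.04971528e+01, -1.80182051e-04,
        4.22173282e-03,  3.69002748e-06]), 'position': array([ 0.15685477, -0.60427419,  0.24707166]), 'tool_rot': array([-3.13942106e+00, -2.69224896e-04,  2.53760446e-01]), 'ft_force': array([ 0.57523264,  0.71555367, -0.56854494]), 'torque': array([-0.01035335,  0.00040109,  0.0077475 ]), 'gripper_force': 0.0, 'grip_width': 0.9999632060385953}
```

View pics/side0.png

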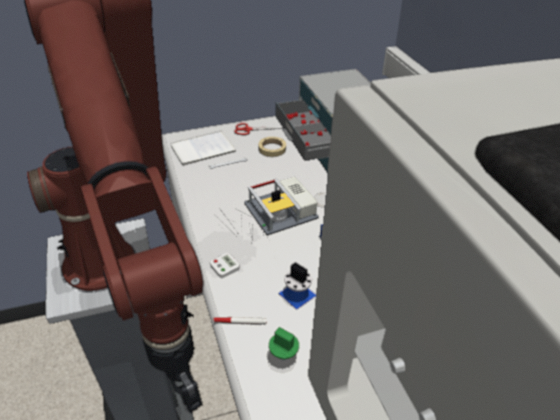

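View pics/top0.png

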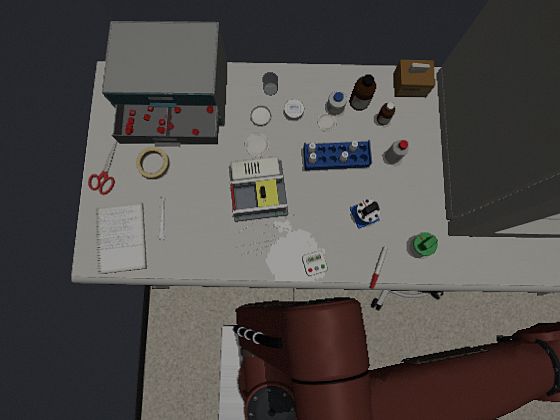

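The pictures show:
- **Drive unit:** side (283,205), top (260,190). The yellow guard's black fin is at top (264,192).
- **Carousel candidates:** a white disc with black knob on the blue stand at side (298,280) / top (368,211), and a green one at side (284,345) / top (425,245). The white one fits, because it has a white disc and black knob in the blue stand; the green one is the look-alike.

I'll confirm this in an enlarged crop.

Run:
```python
from h import *
s=cv2.imread("pics/side0.png");t=cv2.imread("pics/top0.png")
r=lambda a,w,h:cv2.resize(a,(w,h),interpolation=cv2.INTER_CUBIC)
a=np.hstack([r(t[145:235,215:305],400,400)[:300],r(t[185:245,335:415],400,300)])
b=np.hstack([r(s[170:236,240:328],400,300),r(s[255:315,258:338],400,300)])
cv2.imwrite("pics/crop1.png",np.vstack([a,b]))
```

```text
(no output)
```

View pics/crop1.png

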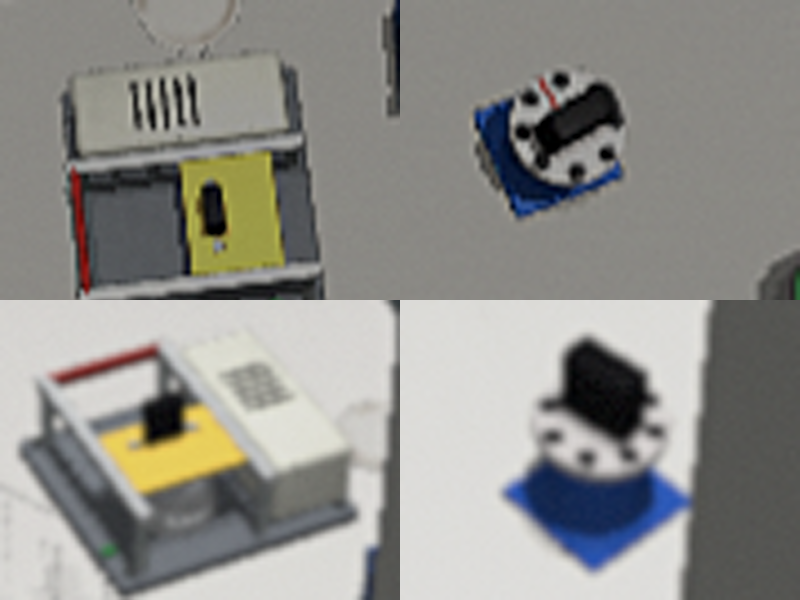

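The crop confirms the white-disc, black-knob carousel in the blue stand at top (368,211). Its red line is on the upper-left side of the disc. The guard is shut, and its red stop is at the unit's left. Next I'll measure.

```bash
cat > m.py <<'E'
from h import *
def blob(m,roi):
    x0,y0,x1,y1=roi; k=np.zeros(m.shape,np.uint8); k[y0:y1,x0:x1]=m[y0:y1,x0:x1]
    cs=cv2.findContours(k,cv2.RETR_EXTERNAL,cv2.CHAIN_APPROX_NONE)[0]
    return max(cs,key=cv2.contourArea).reshape(-1,2)
def rect(c,pts,z):
    q=plane(c,pts,z)[:,:2].astype(np.float32); (ctr,wh,a)=cv2.minAreaRect(q*1000); return np.round(ctr,1),np.round(wh,1),round(a,1)
def masks(im):
    h=cv2.cvtColor(im,cv2.COLOR_BGR2HSV)
    return dict(y=cv2.inRange(h,(20,100,60),(35,255,255)),k=cv2.inRange(h,(0,0,0),(180,255,55)),b=cv2.inRange(h,(105,120,40),(130,255,255)),
      r=cv2.inRange(h,(0,110,60),(8,255,255))|cv2.inRange(h,(172,110,60),(180,255,255)),w=cv2.inRange(h,(0,0,125),(180,50,255)))
E
python3 - <<'E'
from m import *
s=cam("side");t=cam("top");ms=masks(s["image"]);mt=masks(t["image"])
y=blob(mt["y"],(225,160,300,225)); print("yellow",rect(t,y,.0655))
f=blob(mt["k"],(255,180,273,204)); print("fin top",rect(t,f,.0995),cv2.boundingRect(f))
fs=blob(ms["k"],(266,182,288,210));print("fin side",cv2.boundingRect(fs))
k=blob(mt["k"],(358,198,384,220)); print("knob",rect(t,k,.109),cv2.boundingRect(k))
ks=blob(ms["k"],(282,258,314,284));print("knob side",cv2.boundingRect(ks))
b=blob(mt["b"],(340,190,390,235)); print("stand",rect(t,b,.006))
bs=blob(ms["b"],(270,260,325,312)); print("stand side",rect(s,bs,.006))
r=blob(mt["r"],(355,195,375,212)); print("redline",plane(t,[r.mean(0)],.066))
r=blob(mt["r"],(225,170,240,215)); print("stop",rect(t,r,.067))
r=blob(ms["r"],(240,175,280,195)); print("stop side",rect(s,r,.067))
for n,c,p in(("t",t,k),("s",s,ks),("t",t,f),("s",s,fs)):
    print(n,cv2.approxPolyDP(p.reshape(-1,1,2),1.5,True).reshape(-1,2).tolist())
E
```

```text
yellow (array([552.,  30.]), array([80.5, 64.3]), 8.1)
fin top (array([544.8,  41.5]), array([31.7, 13.5]), 9.5) (260, 187, 6, 11)
fin side (272, 191, 9, 10)
knob (array([ 496.4, -273.3]), array([27.7, 58.8]), 29.0) (362, 202, 17, 17)
knob side (290, 264, 18, 19)
stand (array([ 503.9, -279.2]), array([71.4, 72.2]), 22.8)
stand side (array([ 501.1, -282.2]), array([69.3, 68.4]), 22.5)
redline [[ 0.52345493 -0.26892426  0.066     ]]
stop (array([537. , 133.2]), array([85.4,  6.2]), 8.3)
stop side (array([534.5, 128.4]), array([70.9,  7.5]), 7.6)
t [[375, 202], [362, 210], [363, 218], [374, 209], [378, 210]]
s [[292, 265], [290, 275], [302, 282], [307, 274], [306, 271], [296, 264]]
t [[261, 187], [261, 197], [264, 197], [264, 187]]
s [[279, 191], [272, 193], [273, 200], [279, 198]]
```

Run:
```python
from m import *
from scipy.optimize import least_squares
s=cam("side");t=cam("top")
g=cv2.cvtColor(t["image"],cv2.COLOR_BGR2GRAY); gs=cv2.cvtColor(s["image"],cv2.COLOR_BGR2GRAY)
print(g[230,330:345],gs[300,330:340]); 
def circ(c,h,z):
    q=plane(c,h,z)[:,:2]*1000
    r=least_squares(lambda p:np.hypot(*(q-p[:2]).T)-p[2],[*q.mean(0),36],loss="soft_l1").x
    return r.round(1)
for thr in(150,165,180):
    m=cv2.inRange(g,thr,255); p=blob(m,(345,190,395,235)); h=cv2.convexHull(p).reshape(-1,2); print(thr,circ(t,h,.066),circ(t,h,.062))
big=np.vstack([cv2.resize(g[190:235,345:395],(800,720),interpolation=0)[:300],cv2.resize(gs[255:300,270:325],(800,655),interpolation=0)[:300]])
# triangulated heights: knob far-top corner, fin top
ms=masks(s["image"]);mt=masks(t["image"])
print("knob top +end corner",tri(t,(362,210),s,(290,275)),"-end far",tri(t,(375,202),s,(296,264)))
for a in((260.5,187),(264.5,187)):
  for b in((279.5,191),(272,193)): print("fin",a,b,tri(t,a,s,b))
# line of knob
k=blob(mt["k"],(358,198,384,220)); print(k.tolist())
r=blob(mt["r"],(355,195,375,212)); q=plane(t,r,.066)[:,:2].astype(np.float32); print("line pts",(q*1000).round(0).tolist(),cv2.minAreaRect(q*1000))
```

```text
[137 135 136 135 135 139 134 136 136 138 135 134 136 136 138] [85 84 82 87 84 84 83 86 82 84]
150 [ 490.4 -294.    18.5] [ 491.2 -294.9   18.6]
165 [ 515.4 -257.9    9.7] [ 516.3 -258.7    9.7]Traceback (most recent call last):
  File "<stdin>", line 11, in <module>
  File "m.py", line 5, in blob
    return max(cs,key=cv2.contourArea).reshape(-1,2)
           ~~~^^^^^^^^^^^^^^^^^^^^^^^^
ValueError: max() iterable argument is empty
```

Run:
```python
from m import *
from scipy.optimize import least_squares
s=cam("side");t=cam("top")
g=cv2.cvtColor(t["image"],cv2.COLOR_BGR2GRAY)
def circ(c,h,z):
    q=plane(c,h,z)[:,:2]*1000
    return least_squares(lambda p:np.hypot(*(q-p[:2]).T)-p[2],[*q.mean(0),36],loss="soft_l1").x.round(1)
np.set_printoptions(linewidth=250)
print(g[194:228,352:388])
for thr in(145,150):
    m=cv2.inRange(g,thr,255); m[:192]=0;m[230:]=0;m[:,:350]=0;m[:,390:]=0
    h=cv2.convexHull(cv2.findNonZero(m)).reshape(-1,2); print(thr,circ(t,h,.066))
ms=masks(s["image"]);mt=masks(t["image"])
print("knob +end",tri(t,(362,210),s,(290,275)),"-end far",tri(t,(375,202),s,(296,264)))
for a,b in(((260.5,187),(272,193)),((264.5,187),(279.5,191)),((262.5,187),(279.5,191))): print("fin",a,b,tri(t,a,s,b))
r=blob(mt["r"],(355,195,375,212)); q=plane(t,r,.066)[:,:2].astype(np.float32); print("line",(q*1000).round(0).tolist())
```

```text
[[135 137 135 ... 136 135 135]
 [134 138 136 ... 136 134 136]
 [135 135 134 ... 137 136 135]
 ...
 [136 137 137 ... 137 136 138]
 [136 136 137 ... 136 135 137]
 [137 135 136 ... 134 137 133]]
145 [ 494.5 -269.6   46.9]
150 [ 496.  -268.8   43.8]
knob +end (array([ 0.49555951, -0.26067948,  0.06359365]), np.float64(0.01579323800702504)) -end far (array([ 0.50367107, -0.28520698,  0.12898311]), np.float64(0.021850017919454682))
fin (260.5, 187) (272, 193) (array([0.55058483, 0.04937066, 0.09005397]), np.float64(0.023182481580337026))
fin (264.5, 187) (279.5, 191) (array([0.55897117, 0.03574724, 0.10191283]), np.float64(0.0014067796165214647))
fin (262.5, 187) (279.5, 191) (array([0.56065068, 0.0418688 , 0.09672962]), np.float64(0.0004633423039835255))
line [[531.0, -265.0], [528.0, -265.0], [525.0, -268.0], [522.0, -271.0], [519.0, -271.0], [516.0, -274.0], [519.0, -271.0], [522.0, -271.0], [525.0, -268.0], [528.0, -265.0]]
```

Run:
```python
import cv2,numpy as np
s=cv2.imread("pics/side0.png");t=cv2.imread("pics/top0.png")
def z(im,x,y,w,h,k):
    a=cv2.resize(im[y:y+h,x:x+w],None,fx=k,fy=k,interpolation=cv2.INTER_CUBIC)
    a=cv2.convertScaleAbs(a,alpha=1.3,beta=0)
    for i in range(0,w,5): cv2.line(a,(int((i+.5)*k),0),(int((i+.5)*k),4 if i%10 else 10),(0,255,0),1)
    for i in range(0,h,5): cv2.line(a,(0,int((i+.5)*k)),(4 if i%10 else 10,int((i+.5)*k)),(0,255,0),1)
    return a
cv2.imwrite("pics/z1.png",np.hstack([z(t,345,190,40,50,10),z(s,280,260,40,50,10)]))
```

```text
(no output)
```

View pics/z1.png

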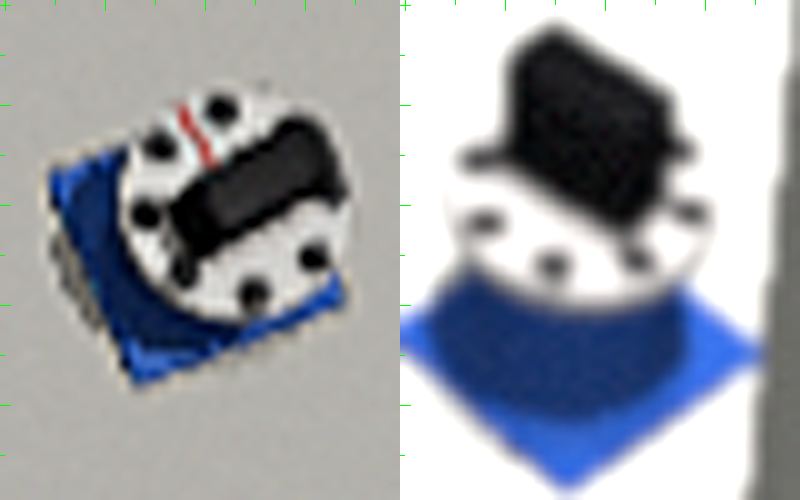

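The zoom shows:
- **Disc:** centred at top (368.0,210.1) and side about (297.3,280.5).
- **Knob top face:** centred near top (371.5,207.7).
- **Red line:** runs from (362.5,200.3) to (365.7,206.0) in the top view.

Run:
```python
from m import *
s=cam("side");t=cam("top")
print("disc tri",tri(t,(368,210.1),s,(297.3,280.5)),"top@.066",plane(t,[(368,210.1)],.064),"side",plane(s,[(297.3,280.5)],.066))
print("knob top",plane(t,[(371.5,207.7)],.109))
a=plane(t,[(362.5,200.3),(365.7,206.0)],.066);d=a[0]-a[1];print("red",a,np.degrees(np.arctan2(d[1],d[0])))
# knob top edge line far (black upper edge) zoom (212,162)->(295,115), near top edge (225,222)->(312,180)
for p in([(165,208),(290,117)],[(210,262),(345,195)],[(212,185),(300,140)]):
    q=plane(t,[(345+x/10-.5,190+y/10-.5) for x,y in p],.1);d=q[0]-q[1];print("edge yaw",np.degrees(np.arctan2(-d[0],d[1])))
p=telemetry.state();print(p["position"],p["tool_rot"],np.degrees(p["tool_rot"][2]))
```

```text
disc tri (array([ 0.50257582, -0.28097488,  0.05889035]), np.float64(0.0039726186289692)) top@.066 [[ 0.50354821 -0.28022733  0.064     ]] side [[ 0.49806859 -0.28687975  0.066     ]]
knob top [[ 0.50184356 -0.28100543  0.109     ]]
red [[ 0.53334834 -0.26361344  0.066     ]
 [ 0.51574604 -0.2730444   0.066     ]] 28.18151761321085
edge yaw 36.88123407791233
edge yaw 27.39224234082856
edge yaw 28.160453010208727
[ 0.15694179 -0.60496637  0.24827431] [-3.14152941e+00  2.26642813e-05  2.53804685e-01] 14.541937273276005
```

{"op": "jog_arm", "data": {
  "linear": [
    [0.538,-0.528,0.05],
    [0.538,-0.528,0.05],
    [0.538,-0.528,0.05],
    [0.538,-0.528,0.05],
    [0.538,-0.528,0.05],
    [0.538,-0.528,0.05],
    [0.538,-0.528,0.05],
    [0.538,-0.528,0.05],
    [0.538,-0.528,0.05],
    [0.538,-0.528,0.05]
  ],
  "spin": [0.07,0.07,0.07,0.07,0.07,0.07,0.07,0.07,0.07,0.07],
  "claw": -1
}}

```text
clock: 1.75
position: [0.4792, -0.0686, 0.2074]
tool_rot: [3.141, -0.002, 0.144]
ft_force: [0.5, -0.9, 0.3]
grip_width: 1.0
gripper_force: 0.0
```

{"op": "jog_arm", "data": {
  "linear": [
    [0.081,-0.1,0],
    [0.081,-0.1,0],
    [0.081,-0.1,0],
    [0.081,-0.1,0.03],
    [0.081,-0.1,0.03],
    [0.081,-0.1,0.03]
  ],
  "spin": [0,0,0,0,0,0]
}}

```text
clock: 2.5
position: [0.5439, 0.0393, 0.1775]
tool_rot: [3.141, -0.0, 0.143]
ft_force: [0.6, -0.2, 1.2]
grip_width: 1.001
gripper_force: 0.0
```

Run:
```python
from m import *
s=cam("side");t=cam("top")
p=telemetry.state();print(p["position"],p["tool_rot"],p["ft_force"])
def z(c,x,y,w,h,k): return cv2.resize(c["image"][y:y+h,x:x+w],None,fx=k,fy=k,interpolation=cv2.INTER_CUBIC)
cv2.imwrite("pics/g1.png",np.hstack([z(t,215,140,80,100,5),z(s,240,145,80,100,5)]))
```

```text
[0.54461618 0.03943919 0.17832512] [ 3.14108176e+00 -2.10439993e-03  1.42780379e-01] [-0.1763239   0.06881818 -0.42458436]
```

View pics/g1.png

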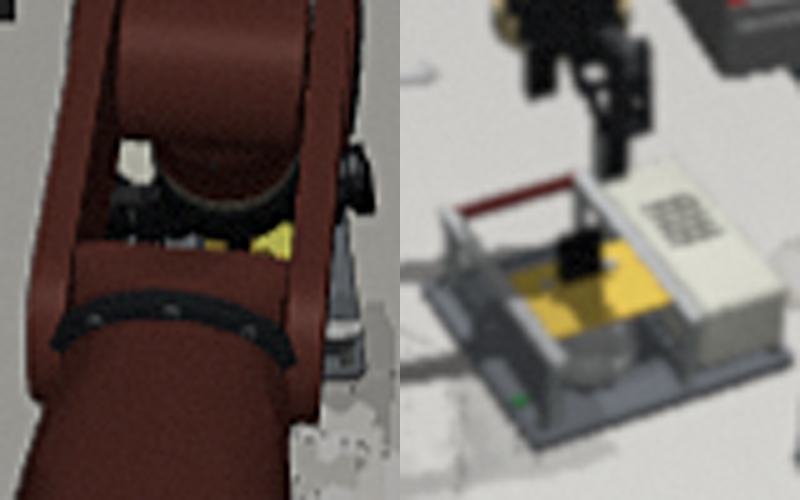

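The gripper hangs above the guard, straddling the fin. In the side view the fin is at crop (580,255) and the fingers are above it, which looks right. I'll descend and grip.

{"op": "jog_arm", "data": {
  "linear": [
    [0.001,-0.002,0.04],
    [0.001,-0.002,0.07],
    [0.001,-0.002,0.089],
    [0.001,-0.002,0.089]
  ],
  "spin": [0,0,0,0]
}}

```text
clock: 3.1
position: [0.5438, 0.0421, 0.087]
tool_rot: [-3.141, 0.002, 0.143]
ft_force: [-0.0, 0.0, -0.5]
grip_width: 0.999
gripper_force: 0.0
```

{"op": "jog_arm", "data": {
  "linear": [
    [0,0,0],
    [0,0,0],
    [0,0,0],
    [0,0,0],
    [0,0,0],
    [0,0,0],
    [0,0,0],
    [0,0,0]
  ],
  "spin": [0,0,0,0,0,0,0,0],
  "claw": 1
}}

```text
clock: 4.1
position: [0.545, 0.0423, 0.0886]
tool_rot: [3.141, -0.001, 0.144]
ft_force: [-1.0, -0.2, 5.9]
grip_width: 0.155
gripper_force: 59.7
```

{"op": "jog_arm", "data": {
  "linear": [
    [0,-0.025,0],
    [0,-0.05,0],
    [0,-0.065,0],
    [0,-0.07,0],
    [0,-0.072,0],
    [0,-0.074,0],
    [0,-0.074,0]
  ],
  "spin": [0,0,0,0,0,0,0]
}}

```text
clock: 4.97
position: [0.5351, 0.1106, 0.0886]
tool_rot: [3.132, -0.0, 0.146]
ft_force: [-0.4, -15.9, 4.9]
grip_width: 0.153
gripper_force: 59.9
```

{"op": "jog_arm", "data": {
  "linear": [
    [0,-0.003,0],
    [0,-0.003,0],
    [0,-0.003,0]
  ],
  "spin": [0,0,0]
}}

```text
clock: 5.35
position: [0.5351, 0.1108, 0.0886]
tool_rot: [3.127, 0.0, 0.146]
ft_force: [0.7, -24.8, 5.0]
grip_width: 0.152
gripper_force: 60.0
```

{"op": "jog_arm", "data": {
  "linear": [
    [0,0.003,0],
    [0,0.003,0],
    [0,0.003,0],
    [0,0.003,0],
    [0,0.003,0]
  ],
  "spin": [0,0,0,0,0],
  "claw": -1
}}

```text
clock: 5.98
position: [0.5339, 0.116, 0.0879]
tool_rot: [-3.141, 0.0, 0.145]
ft_force: [-0.6, 0.5, -0.2]
grip_width: 0.998
gripper_force: 0.0
```

{"op": "jog_arm", "data": {
  "linear": [
    [0,0,-0.03],
    [0,0,-0.08],
    [0,0,-0.14],
    [-0.05,0.05,-0.16],
    [-0.05,0.11,-0.16],
    [-0.05,0.17,-0.16],
    [-0.05,0.23,-0.16],
    [-0.05,0.29,-0.16],
    [-0.05,0.35,-0.16],
    [-0.05,0.4,-0.16]
  ],
  "spin": [0,0,0,0,0,0,0,0,0,0]
}}

```text
clock: 7.22
position: [0.542, -0.2897, 0.2479]
tool_rot: [3.141, -0.0, 0.143]
ft_force: [0.4, 0.8, 0.2]
grip_width: 0.999
gripper_force: 0.0
```

Run:
```python
from m import *
s=cam("side");t=cam("top")
p=telemetry.state();print(p["position"],p["tool_rot"],p["ft_force"])
def z(c,x,y,w,h,k): return cv2.resize(c["image"][y:y+h,x:x+w],None,fx=k,fy=k,interpolation=cv2.INTER_CUBIC)
cv2.imwrite("pics/g2.png",np.hstack([z(t,220,150,80,100,5),z(s,240,145,80,100,5)]))
cv2.imwrite("pics/t2.png",t["image"]);cv2.imwrite("pics/s2.png",s["image"])
```

```text
[ 0.54198139 -0.2923747   0.24782603] [ 3.13903493e+00 -3.04884896e-04  1.39190325e-01] [0.05986148 0.59784797 0.22011243]
```

View pics/g2.png

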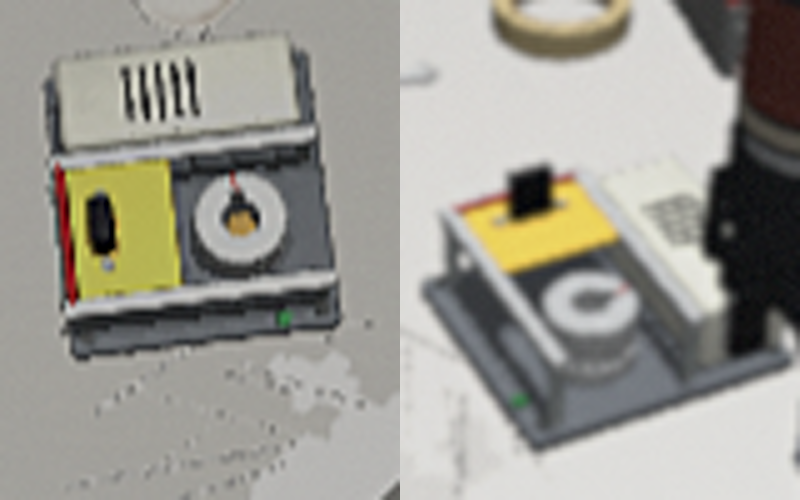

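The guard is fully open, with its yellow edge against the red stop at crop left. The hub face is now visible, centred near top px (267.6,193.4) and side px (278,205.2). The red keyway mark is at top crop (233,183).

Run:
```python
from m import *
s=cam("side");t=cam("top")
print("eye t",plane(t,[(267.6,193.4)],.056),"eye s",plane(s,[(278,205.2)],.056),tri(t,(267.6,193.4),s,(278,205.2)))
for c,roi,u in((t,(255,182,282,208),(267.6,193.4)),(s,(265,195,292,216),(278,205.2))):
    g=cv2.cvtColor(c["image"],cv2.COLOR_BGR2GRAY); 
    print([int(g[int(round(u[1]+8*a)),int(round(u[0]+8*b))]) for a,b in((0,-1),(0,1),(.6,0))])
    for thr in(130,145,160):
        m=cv2.inRange(g,thr,255); p=blob(m,roi); h=cv2.convexHull(p).reshape(-1,1,2)
        e=cv2.fitEllipse(h); q=plane(c,h.reshape(-1,2),.056).astype(np.float32)
        cc=cv2.minEnclosingCircle(q[:,:2]*1000); print(thr,e,plane(c,[e[0]],.056).round(4),cc)
mt=masks(t["image"])["r"]; r=blob(mt,(260,182,275,193)); a=plane(t,r,.056).mean(0); print("red",r.tolist(),a)
ms=masks(s["image"])["r"]; r=blob(ms,(270,195,292,212)); print("red s",plane(s,r,.056).mean(0))
f=blob(masks(t["image"])["y"],(225,170,265,215)); print(rect(t,f,.0655))
f=blob(masks(t["image"])["k"],(234,184,248,204)); print("fin",rect(t,f,.0995))
```

```text
eye t [[0.55123782 0.02720256 0.056     ]] eye s [[0.55070203 0.02550175 0.056     ]] (array([0.55146174, 0.02726488, 0.05445241]), np.float64(0.0002870902101638944))
[182, 195, 181]
130 ((267.6985168457031, 193.15553283691406), (17.250999450683594, 17.88288688659668), 68.48346710205078) [[0.552  0.0269 0.056 ]] ((552.0083618164062, 26.748966217041016), 27.946151733398438)
145 ((267.73614501953125, 193.04615783691406), (17.01946449279785, 17.81706428527832), 80.6819839477539) [[0.5524 0.0268 0.056 ]] ((552.4864501953125, 26.936708450317383), 27.658771514892578)
160 ((267.5917663574219, 193.1035614013672), (16.534744262695312, 17.42806053161621), 96.9322738647461) [[0.5522 0.0273 0.056 ]] ((551.9467163085938, 27.27128791809082), 27.07772445678711)
[203, 194, 197]
130 ((275.3661193847656, 207.04080200195312), (14.957011222839355, 23.926620483398438), 71.06133270263672) [[0.5403 0.0197 0.056 ]] ((540.5784301757812, 17.955358505249023), 42.32630157470703)
145 ((277.7848815917969, 205.2879638671875), (12.60048770904541, 18.342653274536133), 91.28624725341797) [[0.5499 0.0253 0.056 ]] ((550.8743286132812, 25.122121810913086), 29.829044342041016)
160 ((277.70013427734375, 205.26260375976562), (11.734766006469727, 17.4118709564209), 90.26624298095703) [[0.5497 0.0255 0.056 ]] ((550.7325439453125, 25.579195022583008), 28.09920310974121)
red [[266, 184], [266, 185]] [0.57949294 0.03289263 0.056     ]Traceback (most recent call last):
  File "<stdin>", line 12, in <module>
  File "m.py", line 5, in blob
    return max(cs,key=cv2.contourArea).reshape(-1,2)
           ~~~^^^^^^^^^^^^^^^^^^^^^^^^
ValueError: max() iterable argument is empty
```

{"op": "jog_arm", "data": {
  "linear": [
    [-0.038,-0.017,0],
    [-0.038,-0.017,0],
    [-0.038,-0.017,0],
    [-0.038,-0.017,0],
    [-0.038,-0.017,0],
    [-0.038,-0.017,0],
    [-0.038,-0.017,0],
    [-0.038,-0.017,0.03],
    [-0.038,-0.017,0.06],
    [-0.038,-0.017,0.06]
  ],
  "spin": [-1,-1,-1,-1,-1,-1,-1,-1,-1,-1]
}}

```text
clock: 8.68
position: [0.4999, -0.2728, 0.1849]
tool_rot: [-3.137, -0.005, 1.716]
ft_force: [-0.3, 1.4, 0.6]
grip_width: 1.004
gripper_force: 0.0
```

{"op": "jog_arm", "data": {
  "linear": [
    [0,0,0],
    [0,0,0],
    [0,0,0],
    [0,0,0]
  ],
  "spin": [-0.22,-0.22,-0.22,-0.22]
}}

```text
clock: 9.18
position: [0.5023, -0.2759, 0.189]
tool_rot: [3.141, 0.001, 2.058]
ft_force: [-0.2, 0.0, -0.2]
grip_width: 0.999
gripper_force: 0.0
```

Run:
```python
from m import *
p=telemetry.state();print(p["position"],np.degrees(p["tool_rot"]))
```

```text
[ 0.50233437 -0.27588497  0.18902438] [1.79957453e+02 7.21224139e-02 1.17922819e+02]
```

{"op": "jog_arm", "data": {
  "linear": [
    [-0.0045,-0.0023,0.03],
    [-0.0045,-0.0023,0.06],
    [-0.0045,-0.0023,0.085],
    [-0.0045,-0.0023,0.097],
    [-0.0045,-0.0023,0.097]
  ],
  "spin": [0,0,0,0,0]
}}

```text
clock: 9.8
position: [0.5015, -0.2808, 0.0903]
tool_rot: [-3.141, -0.001, 2.06]
ft_force: [-1.5, 0.7, -0.4]
grip_width: 1.0
gripper_force: 0.0
```

{"op": "jog_arm", "data": {
  "linear": [
    [0,0,0],
    [0,0,0],
    [0,0,0],
    [0,0,0],
    [0,0,0],
    [0,0,0],
    [0,0,0],
    [0,0,0]
  ],
  "spin": [0,0,0,0,0,0,0,0],
  "claw": 1
}}

```text
clock: 10.8
position: [0.5024, -0.2815, 0.0917]
tool_rot: [3.141, 0.001, 2.06]
ft_force: [0.2, 1.1, 5.9]
grip_width: 0.246
gripper_force: 63.5
```

{"op": "jog_arm", "data": {
  "linear": [
    [0,0,-0.03],
    [0,0,-0.06],
    [0,0,-0.1],
    [0,0,-0.1],
    [0,0,-0.1]
  ],
  "spin": [0,0,0,0,0]
}}

```text
clock: 11.42
position: [0.5007, -0.2804, 0.1888]
tool_rot: [-3.14, -0.003, 2.06]
ft_force: [-0.4, 0.0, -2.7]
grip_width: 0.25
gripper_force: 62.6
```

{"op": "jog_arm", "data": {
  "linear": [
    [0.04,0.03,0],
    [0.08,0.06,0],
    [0.12,0.09,0],
    [0.16,0.12,0],
    [0.2,0.15,0],
    [0.23,0.173,0],
    [0.249,0.187,0],
    [0.249,0.187,0],
    [0.249,0.187,0]
  ],
  "spin": [0.03,0.06,0.1,0.13,0.16,0.178,0.178,0.178,0.178]
}}

```text
clock: 12.55
position: [0.5486, 0.0261, 0.1889]
tool_rot: [-3.138, -0.0, 1.781]
ft_force: [0.4, -0.4, -2.5]
grip_width: 0.248
gripper_force: 62.4
```

Run:
```python
from m import *
s=cam("side");t=cam("top")
p=telemetry.state();print(p["position"],np.degrees(p["tool_rot"]),p["ft_force"],p["grip_width"])
def z(c,x,y,w,h,k): return cv2.convertScaleAbs(cv2.resize(c["image"][y:y+h,x:x+w],None,fx=k,fy=k,interpolation=cv2.INTER_CUBIC),alpha=1.2)
cv2.imwrite("pics/h1.png",np.hstack([z(t,240,165,50,60,8),z(s,250,140,50,75,8)[:480]]))
P=[p["position"]+[0,0,-.002-.052+dz] for dz in(.024,.016,-.034)];print(proj(s,P),proj(t,P))
```

```text
[0.54922032 0.02560133 0.18984533] [-1.79886150e+02 -8.99565960e-03  1.01960874e+02] [ 0.14461103  0.12535008 -2.69139614] 0.24949903149690483
[[277.99230188 178.06247609]
 [277.95529827 180.24603501]
 [277.72949767 193.55819685]] [[267.33466494 185.58766628]
 [267.398353   186.28995525]
 [267.77845268 190.48090177]]
```

View pics/h1.png

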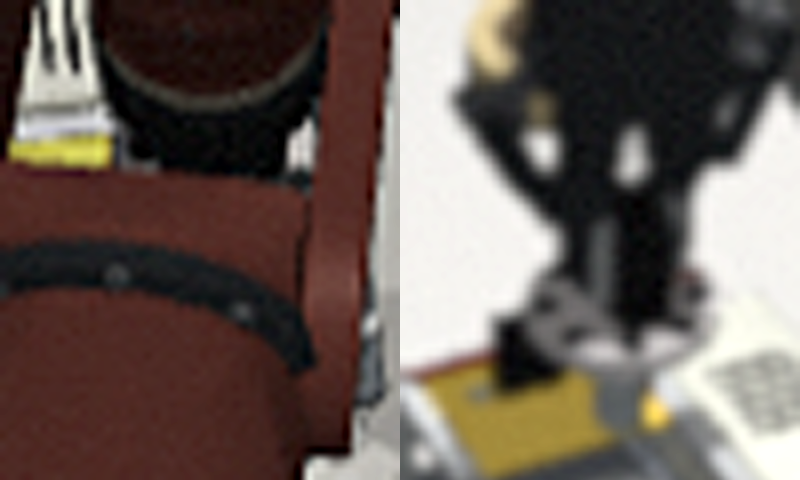

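The top view is blocked by the arm. The side view shows the carousel held upright above the hub, with its disc spanning about crop x 520–710 and the red line on the right. I'll check the edges numerically.

Run:
```python
from m import *
s=cam("side"); im=s["image"].astype(int)
p=telemetry.state();print(p["position"],p["tool_rot"])
g=cv2.cvtColor(s["image"],cv2.COLOR_BGR2GRAY)
for r in range(172,204): print(r,*[f"{v:3d}" for v in g[r,260:296]])
a=np.linspace(0,2*np.pi,100)
for dz,rr in((-.030,.036),(-.038,.036),(-.054,.020),(-.08,.01)):
    q=proj(s,p["position"]+np.c_[rr*np.cos(a),rr*np.sin(a),0*a+dz]);print(dz,q.min(0).round(1),q.max(0).round(1))
```

```text
[0.54946426 0.02554658 0.19021647] [-3.14032529e+00 -9.66994620e-05  1.77926875e+00]
172 203 204 203 204 204 204 204 194 170 125  71  26  16  32  56  65  53  29  11   6   5  14   9  15  37  87 140 180 198 204 206 203 202 203 204 207
173 205 203 204 205 204 204 194 169 125  80  42  18  16  30  54  67  52  26  15   7  13   5   5  14  41  77 106 137 169 197 205 205 204 204 202 204
174 203 203 205 204 206 200 174 133  91  61  46  33  23  30  54  67  50  27   4   9   8  12   8  13  42  62  71  93 143 187 203 207 202 202 203 204
175 204 203 204 205 203 187 148 107  84  79  75  63  43  41  59  66  52  27  18  11  12   9   4  21  43  61  56  71 119 171 199 205 205 202 199 202
176 205 205 205 205 200 171 124  86  72  79  87  81  68  60  67  69  52  24  11   6  12  18   4  17  47  62  51  56 101 148 183 197 205 203 197 198
177 206 205 205 203 194 159 107  60  42  57  81  88  85  80  74  66  46  17  10  10   1   7   9  23  55  74  72  87 131 160 175 188 203 208 203 199
178 202 194 189 180 160 129  88  56  47  62  84  91  91  88  84  69  47  22   3  11   9   3  13  28  58  77  87 125 171 185 187
[... 3158 characters left out ...]
53  51  54  54  54  59  64  73  76  82  83  87  95  97  98  98 103  98  85  75  77  84  84  86 115 154 178 183 180 188
201  85  80  68  57  52  52  55  52  53  56  62  70  79  84  85  87  85  88  91  94  95 101 106 105  89  71  73  78  84  84  91 120 157 182 183 180
202  87  84  75  62  57  54  53  52  54  62  70  79  84  85  87  87  84  87  86  86  89  92  97  94  79  70  68  76  82  84  79  90 124 166 186 184
203  84  85  81  72  62  53  52  54  61  70  80  84  87  84  87  87  88  89  89  87  85  86  84  81  76  81  90  86  80  84  83  79  95 133 168 186
-0.03 [265.8 170.7] [290.4 185.5]
-0.038 [265.8 172.9] [290.3 187.7]
-0.054 [271.2 180.4] [284.7 188.6]
-0.08 [274.5 189.3] [281.2 193.5]
```

{"op": "jog_arm", "data": {
  "linear": [
    [0.0006,0.002,0.02],
    [0.0006,0.002,0.035],
    [0.0006,0.002,0.042],
    [0.0006,0.002,0.044],
    [0.0006,0.002,0.044]
  ],
  "spin": [0,0,0,0,0]
}}

```text
clock: 13.32
position: [0.552, 0.0274, 0.1473]
tool_rot: [3.141, 0.0, 1.781]
ft_force: [0.6, 0.5, -1.9]
grip_width: 0.248
gripper_force: 62.6
```

{"op": "jog_arm", "data": {
  "linear": [
    [0,0,0.002],
    [0,0,0.004],
    [0,0,0.005],
    [0,0,0.006],
    [0,0,0.006]
  ],
  "spin": [0,0,0,0,0]
}}

```text
clock: 13.95
position: [0.5516, 0.0275, 0.1408]
tool_rot: [-3.141, -0.0, 1.781]
ft_force: [0.3, -0.3, -3.2]
grip_width: 0.248
gripper_force: 62.6
```

{"op": "jog_arm", "data": {
  "linear": [
    [0,0,0.002],
    [0,0,0.004],
    [0,0,0.005],
    [0,0,0.006],
    [0,0,0.006]
  ],
  "spin": [0,0,0,0,0]
}}

```text
clock: 14.58
position: [0.5517, 0.0275, 0.1348]
tool_rot: [-3.141, -0.0, 1.781]
ft_force: [-0.2, 0.2, -2.9]
grip_width: 0.25
gripper_force: 62.6
```

{"op": "jog_arm", "data": {
  "linear": [
    [0,0,0.001],
    [0,0,0.002],
    [0,0,0.003],
    [0,0,0.004],
    [0,0,0.005],
    [0,0,0.005]
  ],
  "spin": [0,0,0,0,0,0]
}}

```text
clock: 15.32
position: [0.5517, 0.0275, 0.1298]
tool_rot: [-3.141, -0.0, 1.781]
ft_force: [0.2, 0.4, -1.8]
grip_width: 0.246
gripper_force: 62.6
```

{"op": "jog_arm", "data": {
  "linear": [
    [0,0,0.002],
    [0,0,0.004],
    [0,0,0.006],
    [0,0,0.008],
    [0,0,0.01],
    [0,0,0.01]
  ],
  "spin": [0,0,0,0,0,0]
}}

```text
clock: 16.08
position: [0.5515, 0.0275, 0.1196]
tool_rot: [-3.141, -0.0, 1.781]
ft_force: [-0.8, -0.2, -1.2]
grip_width: 0.249
gripper_force: 62.6
```

{"op": "jog_arm", "data": {
  "linear": [
    [0,0,0.002],
    [0,0,0.004],
    [0,0,0.006],
    [0,0,0.006]
  ],
  "spin": [0,0,0,0]
}}

```text
clock: 16.58
position: [0.5519, 0.0275, 0.1144]
tool_rot: [3.142, 0.0, 1.781]
ft_force: [-1.6, -0.1, 3.1]
grip_width: 0.248
gripper_force: 63.2
```

{"op": "jog_arm", "data": {
  "linear": [
    [0,0,0.001],
    [0,0,0.002],
    [0,0,0.003],
    [0,0,0.004],
    [0,0,0.005],
    [0,0,0.005]
  ],
  "spin": [0,0,0,0,0,0]
}}

```text
clock: 17.32
position: [0.5519, 0.0275, 0.1091]
tool_rot: [3.141, 0.0, 1.781]
ft_force: [-1.7, -0.4, 4.0]
grip_width: 0.246
gripper_force: 63.4
```

{"op": "jog_arm", "data": {
  "linear": [
    [0,0,0.001],
    [0,0,0.002],
    [0,0,0.003],
    [0,0,0.003]
  ],
  "spin": [0,0,0,0]
}}

```text
clock: 17.82
position: [0.5519, 0.0275, 0.1061]
tool_rot: [3.141, 0.0, 1.781]
ft_force: [-2.1, 0.0, 4.9]
grip_width: 0.248
gripper_force: 63.5
```

{"op": "jog_arm", "data": {
  "linear": [
    [0,0,0.001],
    [0,0,0.002],
    [0,0,0.002]
  ],
  "spin": [0,0,0]
}}

```text
clock: 18.2
position: [0.5521, 0.0275, 0.1056]
tool_rot: [-3.141, 0.0, 1.781]
ft_force: [-5.4, 0.2, 13.5]
grip_width: 0.247
gripper_force: 64.7
```

{"op": "jog_arm", "data": {
  "linear": [
    [0,0,0.001],
    [0,0,0.002],
    [0,0,0.002]
  ],
  "spin": [0,0,0]
}}

```text
clock: 18.58
position: [0.5522, 0.0275, 0.1056]
tool_rot: [-3.141, -0.0, 1.781]
ft_force: [-9.4, 1.2, 22.4]
grip_width: 0.248
gripper_force: 66.2
```

Run:
```python
from m import *
s=cam("side");p=telemetry.state();print(p["position"],p["ft_force"],p["torque"])
im=cv2.convertScaleAbs(cv2.resize(s["image"][165:225,240:320],None,fx=10,fy=10,interpolation=cv2.INTER_CUBIC),alpha=1.2)
a=np.linspace(0,2*np.pi,100)
for z,rr,col in((.080,.036,(0,255,0)),(.072,.036,(0,255,255)),(.056,.029,(255,0,255))):
    q=proj(s,np.array([.5505,.026,z])+np.c_[rr*np.cos(a),rr*np.sin(a),0*a]); q=((q-[240,165]+.5)*10).astype(int)
    cv2.polylines(im,[q.reshape(-1,1,2)],True,col,1); print(z,proj(s,[[.5505,.026,z]]))
cv2.imwrite("pics/home.png",im)
```

```text
[0.5521829  0.02755998 0.10556091] [-8.85546161  1.08592667 22.65162154] [-0.0093735   1.91894163 -0.04336913]
0.08 [[277.99244468 199.03768041]]
0.072 [[277.95659608 201.07662358]]
0.056 [[277.88559611 205.11320874]]
```

View pics/home.png

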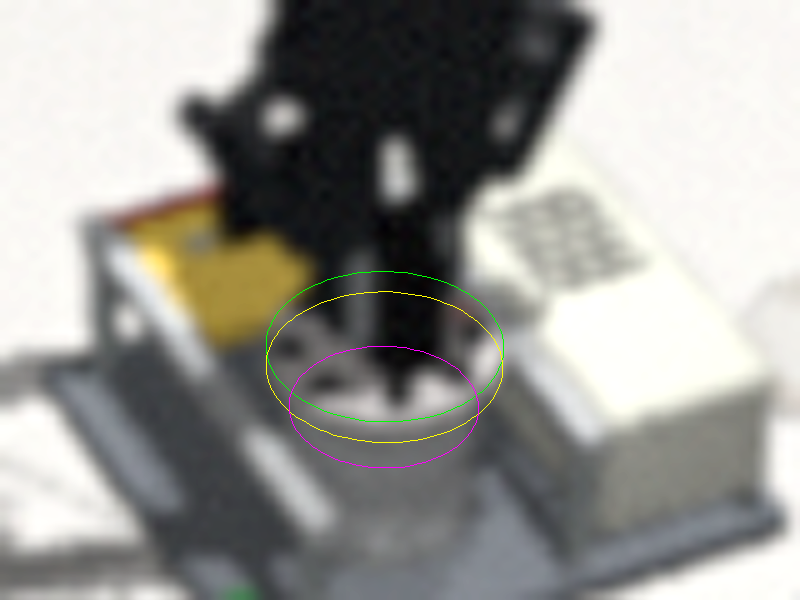

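Run:
```python
from m import *
s=cam("side");g=cv2.cvtColor(s["image"],cv2.COLOR_BGR2GRAY)
for r in range(197,222): print(r,*[f"{v:3d}" for v in g[r,262:292]])
```

```text
197 109 100  98  95  93  92  87  81  85  76  55  35  46  67  68  45  17   4   7  14   2  21  48  65  55  52  81 106 106 114
198  95  90  85  78  77  75  69  69  79  86  75  58  56  67  64  41  17   4   5  12   3  18  45  61  54  53  97 134 131 144
199  78  71  67  65  62  55  43  44  69  84  88  84  79  73  55  29  10   4   9  14   9  18  50  72  71  91 141 163 148 153
200  65  54  54  59  63  61  54  54  69  87  92  92  89  75  55  30  14   2   3   7   9  22  53  72  87 124 173 176 143 140
201  72  58  52  56  66  78  81  82  86  86  85  88  90  84  72  49  22  11  10  27  41  46  52  58  84 137 176 163 118 116
202  79  65  55  54  65  79  90  90  84  70  63  70  81  88  85  75  48  26  36  67  97 103  79  56  78 128 156 134  95  89
203  83  71  65  56  56  72  86  89  77  58  42  54  71  89 101 102  76  39  54 105 148 154 132 108 104 119 126 105  84  81
204  87  81  70  59  55  64  82  88  83  80  87  98 108 120 134 138  97  50  66 124 164 175 163 148 128 111  94  84  86  84
205  86  87  82  68  53  59  71  85  91 109 128 140 147 155 162 159 125  90  99 135 159 165 154 138 117  90 
[... 1299 characters left out ...]
 146 118  97  92  95  96  95  97  96  92  91  94  95  90  81  82  96 103 110 101
217  50  52  52  53  51  54  62  89 122 139 129 108  97  97 101 104 105  99  99  97 102 103 103  95  88  97 105 113 114 109
218  52  51  51  52  52  50  55  70  92 108 104  95  93  97 100 107 109 103 100 102 107 110 102  96  92 103 110 115 116 113
219  53  52  50  53  51  51  55  65  77  89  89  90  90  93 101 111 113 104 103 101 101 101  98  96 100 105 113 115 115 114
220  67  60  53  52  55  65  68  70  78  83  79  81  85  89  95 103 103 100  98  98  95  96  97 100 104 111 113 113 113 113
221  90  76  63  54  60  77  86  85  79  79  76  81  86  91  94  97  96  98  95  93  95  98 101 105 110 114 116 117 114 114
```

{"op": "jog_arm", "data": {
  "linear": [
    [0,-0.001,0],
    [0,-0.002,0],
    [0,-0.002,0],
    [0,-0.002,0]
  ],
  "spin": [0,0,0,0]
}}

```text
clock: 19.18
position: [0.5519, 0.0275, 0.1056]
tool_rot: [3.138, 0.0, 1.781]
ft_force: [-5.0, 1.5, 18.2]
grip_width: 0.246
gripper_force: 65.4
```

{"op": "jog_arm", "data": {
  "linear": [
    [0,0,0],
    [0,0,0],
    [0,0,0],
    [0,0,0],
    [0,0,0],
    [0,0,0],
    [0,0,0],
    [0,0,0]
  ],
  "spin": [0,0,0,0,0,0,0,0]
}}

```text
clock: 20.18
position: [0.5519, 0.0275, 0.1056]
tool_rot: [3.138, 0.0, 1.781]
ft_force: [-5.1, 2.0, 18.7]
grip_width: 0.251
gripper_force: 65.4
```

```bash
python3 -c "
from rig import ticket
print(ticket.sign_off())"
```

```text
the job is handed in; nothing more can be done
None
```

I handed the job in at about 20 s with the guard open against its red stop and the carousel keyed into the hub and pressed down to a hard stop. The side view puts it home to within about 2 mm, and the arm is still gripping the knob and pressing with about 18 N.

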